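# Switch the film scanner's format selector to the green notch

### The job

Switch the film scanner on the light table to the format marked by the green tag: pull its sprung selector knob up out of its notch, turn it round to the green tag and let it snap fully down into the notch there, then let go. The notch is not exactly at the tag, so feel for it gently - never force the knob down or sideways against its index ring - and leave the things around the scanner where they are.

Things in the scene. Friction and masses are not known exactly. Their poses are not given: they have to be found in the camera images.
- scanner: grey film scanner, fixed to the table, case 170 x 250 x 60 mm (x, y, z). Origin on the table, below the knob's axis; the case spans x -80..+90 mm and y -125..+125 mm from it. z up. Its film channel is on the -x side of the knob, the two tags on its +x side.
- knob_grip (a point): point on the knob's vertical axis inside its black grip bar, 103 mm above the table when down; moves with the knob, x axis along the bar to the white pointer. Bar 46 mm long, 12 thick, from 21 mm below this point to 13 above, on a 74 mm disc whose top is 21 mm below this point. Grip the bar across its 12 mm from above, fingertips above the disc.
- pointer_tip (a point): outer end of the white pointer on the knob's disc, 50 mm from the axis; shows where the knob points
- knob_lift (a joint): how far the knob is pulled up, m: 0 fully down in a notch, about 0.007 resting on the index ring between notches, 0.013 hard end of travel. A spring pulls it down with about 5 N at 0, 10 N at the top. It leaves a notch above about 0.0075; left loose there it drops back by itself.
- knob_turn (a joint): angle of the knob, rad, positive counter-clockwise from above; 0 in the starting notch (pointer to the scanner's +x), stops at -1.45 and 1.45. Two more notches lie at about +1.05 and -1.05, each anywhere within 0.25 of that, hidden under the disc; the knob drops in only within about 0.05 of a notch's middle and turns lightly between them.
- index_key: small brass key under the knob's disc, 13 x 5 x 8 mm, 27.5 mm from the axis below the pointer, turning and lifting with the knob. It sits in the notch (8 mm wide, about 7 mm deep) or rides on the steel index ring. The ring and key may be loaded with at most 18 N.
- green_tag: green disc, 22 mm in diameter, 4 mm high, fixed on the case top, 64 mm from the knob's axis; at +1.05 or -1.05 rad from the starting pointer direction. Origin at its underside centre. Marks the wanted notch (true only to 0.25 rad).
- orange_tag: orange disc of the same size on the other side: marks the notch that is not wanted
- loupe: bystander: black loupe 44 mm in diameter, 48 mm high, loose; origin at its underside
- film_can: bystander: black film can 33 mm in diameter, 52 mm high, loose; origin at its underside
- sleeve_box: bystander: clear box with green lid, 118 x 178 x 58 mm, loose; origin at its underside
- phone: bystander: black phone 72 x 148 x 9 mm, lying loose; origin at its underside

How it is judged:
On the way, in this order (a step that is already met when the one before it is completed fails the run):
1. the knob is pulled up out of its starting notch (value of joint knob_lift above 0.007 m), for 0.05 s.
2. the raised knob is turned round to the green tag (horizontal distance between pointer_tip and green_tag below 0.024 m and value of joint knob_lift above 0.004 m), for 0.05 s.
3. the knob has snapped fully down into the notch at the green tag (horizontal distance between pointer_tip and green_tag below 0.024 m and value of joint knob_lift below 0.002 m), for 0.2 s.
At the end, for the whole second after the job is handed in: the knob is fully down (within 2 mm) in the notch at the green tag, its pointer tip within 24 mm of the tag's middle, at rest and let go; the bystanders have not been moved (all of step 3 and velocity of joint knob_turn between -0.05 and 0.05 rad/s); the robot touches nothing.
It fails at once if the key is forced against the index ring with more than 18 N (contact force between index_key and anything else above 18 N).
It fails at once if the loupe is moved by more than 20 mm (distance of loupe from where it was at the start of the episode above 0.02 m).
It fails at once if the film can is moved by more than 20 mm (distance of film_can from where it was at the start of the episode above 0.02 m).
It fails at once if the sleeve box is moved by more than 20 mm (distance of sleeve_box from where it was at the start of the episode above 0.02 m).
It fails at once if the phone is moved by more than 20 mm (distance of phone from where it was at the start of the episode above 0.02 m).
It also fails if it takes over 46 s, if anything falls off the work surface, if the arm or the gripper's body presses on something with over 40 N, if the wrist force passes 120 N, or if a joint passes its speed limit or range.

### The arm

A 7-joint arm with a two-finger parallel gripper is mounted at the origin on the work surface. World frame = base frame: x ahead of the robot, y to its left, z up, the work surface at z = 0. Lengths are in m, angles in rad, forces in N, time in s.
With the tool pointing down it reaches from about 0.425 to 0.925 m from the base axis. Payload 6.8 kg.
Tool frame: the origin (TCP) lies on the front face of the gripper's body, between the roots of the fingers; the fingertips stand 73 mm ahead of it and the grasp point (between the pads) lies 54 mm ahead of it (env.nose_length is the distance from the TCP to the fingertips, in m); z points along the fingers, y is the line along which they close (so a half turn about z gives the same grasp; the last joint's range is limited). The gripper opens to 85 mm and grips with 20 to 120 N. Pads are 22 mm wide; open, the fingers measure 114 mm over their backs; the gripper's body (76 mm by 85 mm) begins 54 mm behind the grasp point. The pads swing forward as they close: fully open they stand 13 mm farther back than shut.
Start: joints at [-0.108, 0.477, 0.022, 1.555, -0.011, 1.109, -0.083], TCP at [0.675, 0, 0.304] pointing down, gripper open.
Joint ranges: [-2.96, 2.96], [-0.34, 2.1], [-1.41, 1.46], [0.24, 2.44], [-1.37, 4.51], [0.17, 1.92], [-2.96, 2.96]. Speed limits (rad/s): [2.39, 2.39, 3.14, 3.14, 3.14, 3.14, 3.14].

### API

Orientations are given as a unit quaternion [w, x, y, z].
In Python, from cell import env, kin, camera, calibration, job gives the robot as it stands. The module is installed in compiled form; this text tells all that it offers. Calls block until the motion is done:
- env.reach(position, orientation): joint-space move of the TCP to a pose.
- env.movel(position, velocity=0.15, rot=None, stop_force=None): straight line of the TCP; rot=None keeps the orientation; velocity is the mean speed in m/s. With stop_force (N) it stops when the force on the tool has changed by that much, and returns True; else False.
- env.goto_joints(angles): joint-space move.
- env.grip(opening, f_grip=None): finger opening in m; f_grip is the grip in N (None keeps the last); returns when the fingers have stopped.
- env.dwell(seconds).
- kin.inverse_kinematics(position, orientation): joint angles nearest the present ones, or None.
- env.get_state(): the state.
- camera(name): name is "scene" or "side" or "wrist"; returns (picture, depth): 420x560x3 uint8, blue, green, red; 420x560 float32, m along the optical axis (not along the pixel's ray), 0 where there is no reading.
- calibration(name): a dict with "fx", "fy", "cx", "cy" (pixels), "rvec" (rotation vector, rad) and "tvec" (3), from world to camera coordinates, as OpenCV has them. Camera axes: x right, y down, z forward; pixel columns grow to the right and rows downward; lengths in m; the calibration is good to about 2 mm. The wrist camera is an equidistant fisheye: a pixel r from the principal point sees the ray r / f radians off the axis. A picture is of the moment at which its call begins: read the wrist's pose just before it. calibration takes no time and is no camera call; for the wrist camera it gives the pose at the moment of the call.
A pose or a line that the arm cannot do raises env.PlanningError and nothing moves.
- job.job_done(): hands the job in; it is judged then, once.
The state is a dict: "time": time; "qpos": joint angles; "joint_velocities": joint speeds; "joint_torque": joint torques, N m; "tcp_pos": TCP position; "orientation": TCP orientation; "force": force on the tool from outside, world axes, zero at the start; "torque": the same for the moment, N m; "opening": finger opening in m; "gripper_force": force on a finger pad.
Only numpy, scipy, OpenCV 4.12 (cv2) and the standard library are available. Lean on these libraries where they do the work, as an engineer would, in place of code of your own. Each camera call takes 0.05 s, during which the arm holds its last target. There are 200 camera calls.

## Working session

There is one attempt and no reset: what is moved stays moved. The work goes in short steps, each a Python script; the robot and the scene stay as the last script left them, time stands still between calls to the robot, and variables do not carry over. Pictures are saved under pics/ and viewed, at most 10 in all, crops included, and the job is handed in when it is done.

```bash
mkdir -p pics
python3 - <<'E'
from cell import env,camera,calibration
import cv2,numpy as np
for n in("scene","wrist"):
    c=calibration(n);p,d=camera(n);cv2.imwrite(f"pics/{n}0.png",p);np.savez(f"{n}0.npz",p=p,d=d,**c)
    print(n,c)
s=env.get_state();print(s)
E
```

```text
scene {'fx': 448.8872310623291, 'fy': 448.8872310623291, 'cx': 275.9851573605487, 'cy': 216.6195232032857, 'rvec': array([ 1.90238014,  1.38259386, -0.65933038]), 'tvec': array([-0.23682906, -0.28618963,  1.48111835])}
wrist {'fx': 325.19226210127806, 'fy': 325.19226210127806, 'cx': 278.2264560406881, 'cy': 211.18925155186596, 'rvec': array([-2.86037047e+00,  3.78395425e-04,  5.01873582e-03]), 'tvec': array([-0.67367619, -0.03577841,  0.38005416])}
{'time': 0.1, 'qpos': array([-0.10807926,  0.47769501,  0.02239166,  1.55632103, -0.0115508 ,
        1.10930021, -0.08307953]), 'joint_velocities': array([ 0.00157894, -0.00013245,  0.00242907, -0.00302078,  0.00240862,
        0.00106861,  0.0001338 ]), 'joint_torque': array([ 5.69385389e-03, -5.97765398e+01,  1.61440808e+00, -2.81952703e+01,
        1.29656185e-02,  5.02699884e-03, -1.13572563e-05]), 'tcp_pos': array([ 6.74598700e-01, -3.24347854e-05,  3.03052144e-01]), 'orientation': array([-5.30639635e-04,  7.07122860e-01,  7.07090252e-01, -5.95543058e-04]), 'force': array([-0.29909789,  0.02639602,  0.06525093]), 'torque': array([ 0.0158539 ,  0.01665442, -0.01584667]), 'gripper_force': 0.0, 'opening': 0.08543400856003769}
```

View pics/scene0.png

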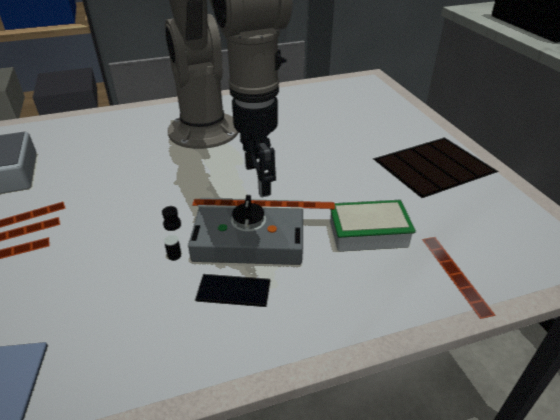

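View pics/wrist0.png

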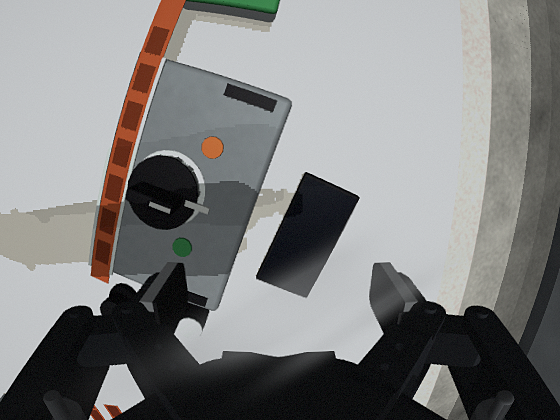

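The wrist view has the knob at (165,195), the orange tag at (212,147), the green tag at (182,247) on the −y side, and the pointer at about (197,208). The loupe and can are near (190,315). The scene view shows all four bystanders lower than the case.

```bash
cat > h.py <<'E'
import numpy as np,cv2
from scipy.spatial.transform import Rotation as R
def ray(n,c,uv):
    K=np.array([[c['fx'],0,c['cx']],[0,c['fy'],c['cy']],[0,0,1]]);uv=np.array(uv,float).reshape(-1,1,2)
    if n=='wrist':
        q=((uv.reshape(-1,2)-[K[0,2],K[1,2]])/[K[0,0],K[1,1]]);r=np.linalg.norm(q,axis=1,keepdims=True)
        d=np.hstack([q/r*np.sin(r),np.cos(r)])
    else: d=np.hstack([cv2.undistortPoints(uv,K,None).reshape(-1,2),np.ones((len(uv),1))])
    M=R.from_rotvec(c['rvec']).as_matrix();return -M.T@c['tvec'],d@M
def onz(n,c,uv,z):
    o,d=ray(n,c,uv);return o+d*((z-o[2])/d[:,2:3])
def tags(n,c,p):
    h=cv2.cvtColor(p,cv2.COLOR_BGR2HSV);out={}
    for k,lo,hi in(('green',45,85),('orange',5,20)):
        m=cv2.inRange(h,(lo,120,50),(hi,255,255));N,l,s,ce=cv2.connectedComponentsWithStats(m)
        # compact round blob
        b=[(s[i,4],ce[i],s[i]) for i in range(1,N) if s[i,4]>20 and max(s[i,2],s[i,3])<30 and s[i,4]>.6*s[i,2]*s[i,3]]
        out[k]=[(a,np.round(x,1),onz(n,c,x,.064)[0]) for a,x,_ in b]
    return out
def axis(g,o):   # green at -1.05
    v=(o-g)[:2];y=v/np.linalg.norm(v);x=np.array([y[1],-y[0]])
    return (g+o)[:2]/2-x*.064*np.cos(1.05),np.arctan2(x[1],x[0]),np.linalg.norm(v)
E
python3 - <<'E'
from h import *
for n in('scene','wrist'):
    f=np.load(n+'0.npz');t=tags(n,f,f['p']);print(n)
    for k in t:print(k,*t[k],sep='\n  ')
    if n=='wrist':
        print(onz(n,f,[(208,210),(165,192)],.085))
    for g in t['green']:
        for o in t['orange']:
            a=axis(g[2],o[2])
            if abs(a[2]-.111)<.01:print('axis',a)
E
```

```text
scene
green
  (np.int32(47), array([222.3, 227.2]), array([ 0.57389905, -0.06125845,  0.064     ]))
orange
  (np.int32(55), array([271.6, 228.3]), array([0.61209127, 0.04244773, 0.064     ]))
axis (array([0.56311262, 0.00159958]), np.float64(-0.3528602758388728), np.float64(0.11051523028485441))
wrist
green
  (np.int32(270), array([181.6, 247. ]), array([ 0.5715072 , -0.05804643,  0.064     ]))
orange
  (np.int32(374), array([212. , 147.1]), array([0.61033758, 0.04543446, 0.064     ]))
[[ 0.60827123 -0.01138511  0.085     ]
 [ 0.56688759  0.00633784  0.085     ]]
axis (array([0.56110778, 0.00488171]), np.float64(-0.35898282437852114), np.float64(0.11052643989145813))
```

```bash
cat >> h.py <<'E'
def quat(a):
    M=np.column_stack([(-np.sin(a),np.cos(a),0),(np.cos(a),np.sin(a),0),(0,0,-1)]);q=R.from_matrix(M).as_quat();return q[[3,0,1,2]]
E
python3 - <<'E'
from cell import env,kin,camera,calibration
from h import *
A=np.array([.562,.0035])
for a in(1.216,.5,.166,-.1):
    print(a,[np.round(kin.inverse_kinematics([*A,z],quat(a)),2) for z in(.16,.25)])
env.reach([*A,.25],quat(1.216))
for n in('wrist','side','scene'):
    c=calibration(n);p,d=camera(n);np.savez(n+'1.npz',p=p,d=d,**c);cv2.imwrite(f'pics/{n}1.png',p)
    t=tags(n,c,p);print(n,t)
    if n=='wrist' and t['green'] and t['orange']:print(axis(t['green'][0][2],t['orange'][0][2]))
print(env.get_state()['tcp_pos'],env.get_state()['time'],env.get_state()['force'],env.get_state()['torque'])
E
```

```text
1.216 [array([ 0.07,  0.48, -0.24,  1.93,  0.16,  0.74,  0.95]), array([ 0.08,  0.36, -0.25,  1.87,  0.11,  0.92,  1.  ])]
0.5 [array([-0.04,  0.47, -0.09,  1.94,  0.06,  0.73,  0.32]), array([-0.04,  0.35, -0.1 ,  1.88,  0.04,  0.91,  0.34])]
0.166 [array([-0.09,  0.47, -0.03,  1.95,  0.02,  0.72,  0.03]), array([-0.09,  0.35, -0.03,  1.88,  0.01,  0.91,  0.04])]
-0.1 [array([-0.13,  0.47,  0.02,  1.95, -0.01,  0.72, -0.21]), array([-0.14,  0.35,  0.03,  1.89, -0.01,  0.91, -0.21])]
wrist {'green': [(np.int32(435), array([213.8, 239.9]), array([ 0.57045747, -0.05818691,  0.064     ]))], 'orange': [(np.int32(447), array([342.6, 239.9]), array([0.60902887, 0.04484488, 0.064     ]))]}
(array([0.55991996, 0.00449372]), np.float64(-0.3582130549205142), np.float64(0.1100150096368529))
side {'green': [(np.int32(68), array([252. , 271.3]), array([ 0.57148979, -0.06215556,  0.064     ]))], 'orange': [(np.int32(66), array([269.4, 229.5]), array([0.61032213, 0.04150663, 0.064     ]))]}
scene {'green': [(np.int32(45), array([222.1, 227.2]), array([ 0.57377071, -0.06150843,  0.064     ]))], 'orange': [(np.int32(54), array([271.6, 228.3]), array([0.61186588, 0.04250092, 0.064     ]))]}
[0.5626517  0.00352988 0.25021245] 1.2583 [-0.62117815 -0.37383045  0.62229452] [ 0.03724318 -0.00494789  0.0460528 ]
```

View pics/wrist1.png

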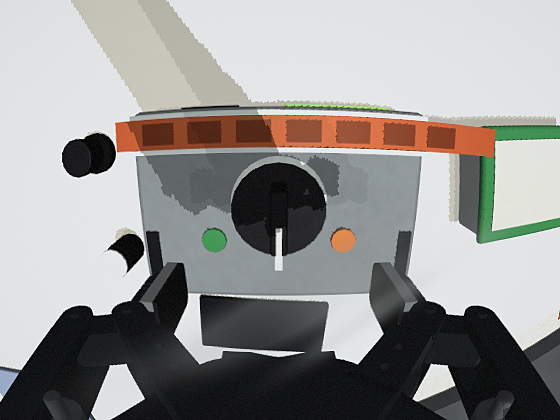

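View pics/side1.png

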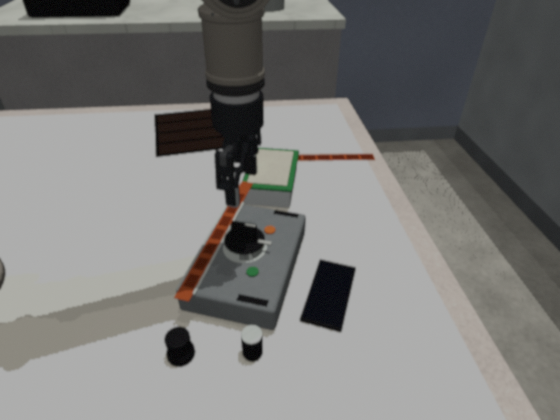

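The wrist view shows the knob at (280,210), its pointer down the image at (278,250), and both tags level with each other, so the yaw is about −0.358. All three cameras put the axis near (0.561, 0.0025).

Run:
```python
from cell import env
from h import *
A=np.array([.5613,.0025]);a=1.213
def st(m):
    s=env.get_state();y=np.array([np.cos(a),np.sin(a)]);x=np.array([-y[1],y[0]])
    print(m,round(s['time'],2),s['tcp_pos'].round(4),'Fx,Fy tool',(s['force'][:2]@x).round(2),(s['force'][:2]@y).round(2),'Fz',s['force'][2].round(2),'T',s['torque'].round(3),'op',round(s['opening'],4),'gf',round(s['gripper_force'],1))
env.grip(.035,20)
env.movel([*A,.25],.1,rot=quat(a))
env.movel([*A,.19],.1); st('above')
print(env.movel([*A,.161],.05,stop_force=3)); st('down')
env.grip(.0,20); st('grip')
```

```text
above 2.8 [0.5617 0.0026 0.1904] Fx,Fy tool 0.26 -0.08 Fz -0.27 T [-0.025  0.03  -0.007] op 0.035 gf 0.0
False
down 3.53 [0.5614 0.0025 0.161 ] Fx,Fy tool 0.56 0.0 Fz -0.13 T [-0.056 -0.021 -0.032] op 0.0348 gf 0.0
grip 3.86 [0.5619 0.0034 0.1615] Fx,Fy tool 0.18 2.17 Fz 1.26 T [ 0.652 -0.109 -0.023] op 0.0114 gf 24.0
```

```bash
cat >> h.py <<'E'
def st(env,a,m=''):
    s=env.get_state();y=np.array([np.cos(a),np.sin(a)]);x=np.array([-y[1],y[0]]);f=s['force']
    print(m,round(s['time'],2),s['tcp_pos'].round(4),'F',(f[:2]@x).round(1),(f[:2]@y).round(1),f[2].round(1),'T',s['torque'].round(2),'op',round(s['opening'],4),'gf',round(s['gripper_force'],1));return s
E
python3 - <<'E'
from cell import env
from h import *
A=np.array([.5617,.0035]);a=1.213
env.grip(0,40); st(env,a,'grip40')
env.movel([*A,.161],.02); st(env,a,'centred')
for z in(.165,.169,.1715): env.movel([*A,z],.02); st(env,a,z)
E
```

```text
grip40 4.08 [0.5618 0.0033 0.1615] F 0.3 4.3 3.9 T [ 0.96 -0.14 -0.02] op 0.0113 gf 44.9
centred 4.33 [0.562  0.0035 0.1615] F 1.6 3.1 6.6 T [ 0.66  0.07 -0.01] op 0.0107 gf 45.2
0.165 4.67 [0.5619 0.0035 0.1643] F -3.8 4.9 -7.3 T [ 0.66 -1.07 -0.08] op 0.0109 gf 43.3
0.169 5.03 [0.5618 0.0035 0.1681] F -3.3 5.2 -8.9 T [ 0.67 -1.25 -0.04] op 0.0113 gf 43.1
0.1715 5.3 [0.5618 0.0035 0.1705] F -3.9 5.3 -9.4 T [ 0.67 -1.35 -0.04] op 0.0113 gf 43.0
```

Run:
```python
from cell import env
from h import *
A=np.array([.5621,.0045]);a=1.213;z=.172
env.movel([*A,z],.02); st(env,a,'ctr')
for t in(.1,.3,.5,.7):
    env.movel([*A,z],.02,rot=quat(a-t)); s=st(env,a-t,t)
    print(s['force'].round(1))
```

```text
ctr 5.55 [0.5619 0.0036 0.171 ] F -4.2 2.4 -9.0 T [ 0.12 -1.23 -0.02] op 0.0112 gf 42.8
0.1 5.8 [0.5618 0.0036 0.1713] F -4.5 1.2 -10.6 T [-0.24 -1.21 -0.03] op 0.0113 gf 42.9
[  4.6  -0.9 -10.6]
0.3 6.15 [0.5617 0.0035 0.1716] F -4.4 0.6 -10.3 T [-0.73 -0.94 -0.03] op 0.0113 gf 42.9
[  3.8  -2.2 -10.3]
0.5 6.5 [0.5616 0.0034 0.1717] F -5.0 1.5 -10.0 T [-0.87 -0.9  -0.  ] op 0.0116 gf 42.8
[  4.4  -2.8 -10. ]
0.7 6.85 [0.5615 0.0033 0.1716] F -4.4 1.4 -9.6 T [-0.9  -0.83 -0.01] op 0.0114 gf 42.8
[ 3.4 -3.1 -9.6]
```

Run:
```python
from cell import env,camera,calibration
from h import *
A=np.array([.5617,.0037]);a=1.213-.7
print(env.movel([*A,.1700],.02,stop_force=4)); st(env,a,'low')
c=calibration('wrist');p,d=camera('wrist');np.savez('w2.npz',p=p,d=d,**c)
env.grip(.0135,20); st(env,a,'loose')
c=calibration('wrist');p2,d2=camera('wrist');np.savez('w3.npz',p=p2,d=d2,**c)
v=np.hstack([p2[150:,100:460],cv2.cvtColor((np.clip((d2[150:,100:460]-.1)/.15,0,1)*255).astype('u1'),cv2.COLOR_GRAY2BGR)]);cv2.imwrite('pics/w3.png',v)
m=(d>0)&(d2>0);dd=np.where(m,d2-d,0);print(m.sum(),[(i,j,round(float(np.median(dd[i:i+20,j:j+20]))*1000,2),round(float(np.median(d2[i:i+20,j:j+20])),3)) for i in range(170,300,20) for j in range(220,340,20)])
```

```text
False
low 7.11 [0.5614 0.0032 0.1698] F -5.2 0.9 -9.3 T [-0.82 -0.73 -0.01] op 0.011 gf 43.0
loose 7.38 [0.5616 0.0045 0.1707] F 0.1 -0.5 0.4 T [-0.03  0.11  0.02] op 0.0134 gf 0.3
233265 [(170, 220, 0.95, 0.181), (170, 240, 0.93, 0.182), (170, 260, 1.22, 0.182), (170, 280, 1.17, 0.182), (170, 300, 1.16, 0.183), (170, 320, 1.04, 0.183), (190, 220, 1.16, 0.185), (190, 240, 2.16, 0.158), (190, 260, 2.37, 0.157), (190, 280, 2.45, 0.157), (190, 300, 2.42, 0.158), (190, 320, 1.43, 0.186), (210, 220, 2.2, 0.159), (210, 240, 2.31, 0.159), (210, 260, 2.49, 0.158), (210, 280, 2.67, 0.159), (210, 300, 2.32, 0.159), (210, 320, 2.52, 0.16), (230, 220, 2.31, 0.162), (230, 240, 2.37, 0.162), (230, 260, 2.32, 0.134), (230, 280, 2.89, 0.141), (230, 300, 2.42, 0.162), (230, 320, 2.27, 0.162), (250, 220, 2.18, 0.165), (250, 240, 0.23, 0.145), (250, 260, 2.06, 0.129), (250, 280, 2.14, 0.13), (250, 300, 0.57, 0.146), (250, 320, 2.27, 0.165), (270, 220, 0.68, 0.14), (270, 240, -0.16, 0.125), (270, 260, 2.44, 0.131), (270, 280, 2.61, 0.131), (270, 300, -0.1, 0.126), (270, 320, 1.47, 0.167), (290, 220, -0.3, 0.107), (290, 240, 0.58, 0.11), (290, 260, 2.53, 0.133), (290, 280, 3.23, 0.133), (290, 300, 0.37, 0.108), (290, 320, -0.26, 0.107)]
```

View pics/w3.png

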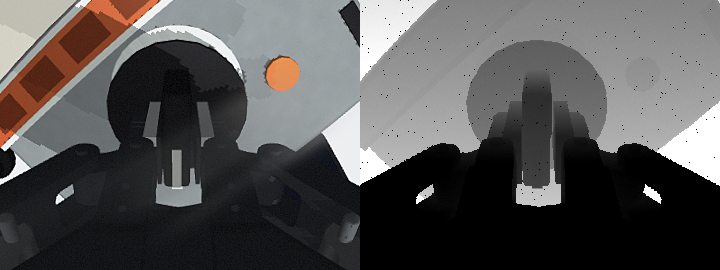

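The view shows the disc at (175,95) in the crop with the loosely held bar turned with the tool. Disc depth tracks the knob lift clearly, and the knob now rests on the ring. Next I'll sweep with loose fingers and let the spring drop the key.

```bash
cat >> h.py <<'E'
uu,vv=np.meshgrid(np.r_[225:238,312:325],np.arange(212,238))
def discz(c,d):
    o,r=ray('wrist',c,np.c_[uu.ravel(),vv.ravel()]);M=R.from_rotvec(c['rvec']).as_matrix()
    k=d[vv,uu].ravel();z=o[2]+r[:,2]*k/(r@M[2]);return float(np.median(z[k>0]))
E
python3 - <<'E'
from cell import env,camera,calibration
from h import *
for f in('w2','w3'):
    q=np.load(f+'.npz');print(f,discz(q,q['d']))
z0=discz(q,q['d'])
A=np.array([.5615,.0028]);a=1.213
for t in np.arange(.74,1.40,.04):
    env.movel([*A,.170],.02,rot=quat(a-t)); c=calibration('wrist');p,d=camera('wrist');z=discz(c,d)
    s=st(env,a-t,f'{t:.2f} dz={1000*(z-z0):.2f}')
    if z-z0<-.003 or abs(s['torque'][2])>.15 or np.hypot(*s['force'][:2])>8:break
np.savez('w4.npz',p=p,d=d,**c);cv2.imwrite('pics/w4.png',p)
E
```

```text
w2 0.08982285526398284
w3 0.08861182174452706
0.74 dz=0.01 7.72 [0.5617 0.0031 0.1703] F -1.0 0.1 -0.3 T [-0.04  0.01  0.02] op 0.0138 gf 0.0
0.78 dz=-0.03 8.03 [0.5616 0.003  0.1702] F -0.2 0.9 0.4 T [0.1  0.01 0.06] op 0.0137 gf 2.2
0.82 dz=-0.07 8.32 [0.5616 0.003  0.1701] F 0.3 0.8 2.0 T [ 0.09 -0.02  0.07] op 0.0132 gf 2.4
0.86 dz=-0.13 8.62 [0.5616 0.0029 0.17  ] F 0.7 -0.4 1.3 T [0.14 0.06 0.07] op 0.0136 gf 2.0
0.90 dz=-0.31 8.93 [0.5615 0.0028 0.1699] F 0.6 0.7 1.1 T [ 0.16 -0.04  0.03] op 0.0135 gf 1.7
0.94 dz=-6.82 9.22 [0.5614 0.0026 0.1699] F -0.4 -0.1 -0.9 T [ 0.03 -0.09 -0.03] op 0.0135 gf 0.1
```

The key dropped 6.8 mm into the notch with negligible load. I'll release and retreat.

Run:
```python
from cell import env,camera,calibration
from h import *
env.grip(.035,20);A=[.5615,.0028];a=1.213-.94
env.movel([*A,.20],.05);env.movel([*A,.30],.1);env.dwell(.3);st(env,a)
c=calibration('wrist');p,d=camera('wrist');cv2.imwrite('pics/w5.png',p);np.savez('w5.npz',p=p,d=d,**c)
print(tags('wrist',c,p))
h,w=d.shape;u,v=np.meshgrid(np.arange(w),np.arange(h));o,r=ray('wrist',c,np.c_[u.ravel(),v.ravel()]);M=R.from_rotvec(c['rvec']).as_matrix()
P=(o+r*(d.ravel()/(r@M[2]))[:,None]);rr=np.hypot(*(P[:,:2]-[.5615,.0034]).T)
k=(rr<.034)&(rr>.026)&(d.ravel()>0);print('disc z',np.median(P[k,2]))
w_=(p.reshape(-1,3).min(1)>130)&(rr>.04)&(rr<.05)&(P[:,2]>.07);print('pointer',w_.sum(),P[w_].mean(0))
```

```text
11.77 [0.5614 0.0028 0.2997] F -0.1 1.9 0.7 T [0.02 0.03 0.01] op 0.0348 gf 0.0
{'green': [(np.int32(298), array([271.2, 252.2]), array([ 0.57063485, -0.05802352,  0.064     ]))], 'orange': [(np.int32(378), array([338.9, 165.4]), array([0.6094349 , 0.04537788, 0.064     ]))]}
disc z 0.2988096562891414
pointer 87 [ 0.56982816 -0.02306436  0.16543794]
```

View pics/w5.png

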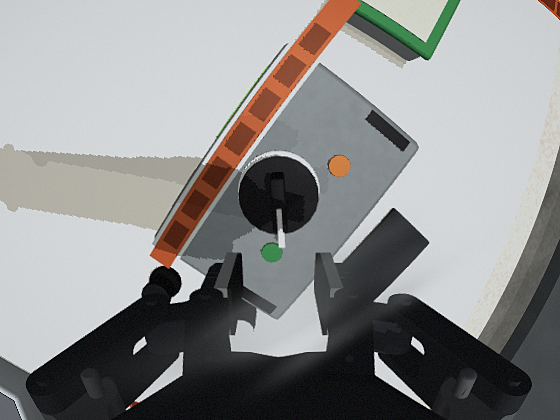

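The picture shows the pointer tip at (282,247) beside the green tag at (271,252), with the knob free. The bystanders look undisturbed.

```bash
python3 -c "
from cell import job
print(job.job_done())"
```

```text
the job is handed in; nothing more can be done
None
```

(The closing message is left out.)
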